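Mirror a row of rework supplies for a left-handed colleague

TASK

A left-handed colleague takes over this bench and wants the row the other way round. Move the bottle, the tin, the tape roll and the nozzle from the grey rack to the blue rack in reverse order: what stood at the left end of the grey rack goes into the bay at the right end of the blue one, the second from the left into the second from the right, and so on. Stand each upright in the middle of its bay, let go of it, and leave the side cutters, the coupler and the test fixture alone.

Things in the scene. Friction and masses are not known exactly. Their poses are not given: they have to be found in the camera images.
- full_rack: Fixed grey rack, black dividers, plate 100 (x, depth) x 326 (y, row) x 10 mm, open front and back; holds the row at the start. Origin: centre of underside, on the bench; x away from the robot, y to its left, turned up to 0.2 rad. Bays at y = +120 (left end), +40, -40, -120 mm, x = 0. Dividers 3 mm thick, 8 mm above the plate; end cheeks 14 mm. Either rack may be the left one.
- empty_rack: Fixed blue rack, bare-metal dividers, empty at the start; size, axes, origin and bays as the grey one (y = +120, +40, -40, -120 mm; bay floor 10 mm above origin, 77 mm between dividers, 64 mm white ring round each bay's middle). Own yaw up to 0.2 rad. A fixed carton, 156 mm high with its flap (x 0.29 to 0.49, y -0.03 to 0.19), stands in front of the left-hand rack: carry things over it.
- bottle_center (a point): Amber needle bottle with black cap, loose, upright, 0.05 kg, 102 mm high: round body 35 mm across up to about 55 mm, cap 20 mm across at 66 to 80 mm, thin needle to 102 mm. This point: on its axis, 51 mm above its underside. Can be gripped round the body from 30 to 60 mm up.
- tin_center (a point): White round tin with lid (does not open), loose, 50 mm across, 24 mm high, 0.04 kg. This point: its centre, 12 mm above its underside.
- tape_center (a point): Roll of amber tape lying flat, loose, 58 mm across, 16 mm high, 0.03 kg. This point: its centre, 8 mm above its underside.
- nozzle_center (a point): Grey metal nozzle, loose, standing on its round collar 24 mm across, 40 mm high, narrower above, 0.025 kg. A side stub low down reaches 16 mm from the axis along the point's own y, within 0.4 rad of the grey rack's y. This point: on its axis, 20 mm above its underside. Grip it low, round the collar (0 to 16 mm up), across the rack's depth.
- pad_bottle: Red mat 88 x 70 x 2 mm fixed in one bay of the grey rack, on which the amber bottle stands at the start; it stays there and so marks the bay from which the amber bottle came. Origin: centre of its underside; its top is 2 mm above that.
- pad_tin: Green mat 88 x 70 x 2 mm fixed in one bay of the grey rack, on which the white tin stands at the start; it stays there and so marks the bay from which the white tin came. Origin: centre of its underside; its top is 2 mm above that.
- pad_tape: Yellow mat 88 x 70 x 2 mm fixed in one bay of the grey rack, on which the roll of tape stands at the start; it stays there and so marks the bay from which the roll of tape came. Origin: centre of its underside; its top is 2 mm above that.
- pad_nozzle: White mat 88 x 70 x 2 mm fixed in one bay of the grey rack, on which the nozzle stands at the start; it stays there and so marks the bay from which the nozzle came. Origin: centre of its underside; its top is 2 mm above that.
Not all that is in view belongs to the job. There is more than one size of the part that bears tape_center; the job needs the middle-sized.

How it is judged:
At the end, for the whole second after the job is handed in: Each of the four things stands upright (within 0.12 rad) on the floor of the blue rack (height within 5 mm), in the bay that mirrors the one it came from in the grey rack (left end to right end and so on), within 15 mm of the bay's middle along the row and 18 mm across it, released and at rest (((y of pad_bottle in the frame of full_rack between 0.1 and 0.14 m and y of bottle_center in the frame of empty_rack between -0.135 and -0.105 m) or (y of pad_bottle in the frame of full_rack between 0.02 and 0.06 m and y of bottle_center in the frame of empty_rack between -0.055 and -0.025 m) or (y of pad_bottle in the frame of full_rack between -0.06 and -0.02 m and y of bottle_center in the frame of empty_rack between 0.025 and 0.055 m) or (y of pad_bottle in the frame of full_rack between -0.14 and -0.1 m and y of bottle_center in the frame of empty_rack between 0.105 and 0.135 m)) and x of bottle_center in the frame of empty_rack between -0.018 and 0.018 m and z of bottle_center in the frame of empty_rack between 0.056 and 0.066 m and angle between each of bottle_center, tin_center, tape_center, nozzle_center's own z axis and vertical below 0.12 rad and linear speed of each of bottle, tin, tape, nozzle below 0.02 m/s and contact force between each of bottle, tin, tape, nozzle and the fingers below 0.1 N and ((y of pad_tin in the frame of full_rack between 0.1 and 0.14 m and y of tin_center in the frame of empty_rack between -0.135 and -0.105 m) or (y of pad_tin in the frame of full_rack between 0.02 and 0.06 m and y of tin_center in the frame of empty_rack between -0.055 and -0.025 m) or (y of pad_tin in the frame of full_rack between -0.06 and -0.02 m and y of tin_center in the frame of empty_rack between 0.025 and 0.055 m) or (y of pad_tin in the frame of full_rack between -0.14 and -0.1 m and y of tin_center in the frame of empty_rack between 0.105 and 0.135 m)) and x of tin_center in the frame of empty_rack between -0.018 and 0.018 m and z of tin_center in the frame of empty_rack between 0.017 and 0.027 m and ((y of pad_tape in the frame of full_rack between 0.1 and 0.14 m and y of tape_center in the frame of empty_rack between -0.135 and -0.105 m) or (y of pad_tape in the frame of full_rack between 0.02 and 0.06 m and y of tape_center in the frame of empty_rack between -0.055 and -0.025 m) or (y of pad_tape in the frame of full_rack between -0.06 and -0.02 m and y of tape_center in the frame of empty_rack between 0.025 and 0.055 m) or (y of pad_tape in the frame of full_rack between -0.14 and -0.1 m and y of tape_center in the frame of empty_rack between 0.105 and 0.135 m)) and x of tape_center in the frame of empty_rack between -0.018 and 0.018 m and z of tape_center in the frame of empty_rack between 0.013 and 0.023 m and ((y of pad_nozzle in the frame of full_rack between 0.1 and 0.14 m and y of nozzle_center in the frame of empty_rack between -0.135 and -0.105 m) or (y of pad_nozzle in the frame of full_rack between 0.02 and 0.06 m and y of nozzle_center in the frame of empty_rack between -0.055 and -0.025 m) or (y of pad_nozzle in the frame of full_rack between -0.06 and -0.02 m and y of nozzle_center in the frame of empty_rack between 0.025 and 0.055 m) or (y of pad_nozzle in the frame of full_rack between -0.14 and -0.1 m and y of nozzle_center in the frame of empty_rack between 0.105 and 0.135 m)) and x of nozzle_center in the frame of empty_rack between -0.018 and 0.018 m and z of nozzle_center in the frame of empty_rack between 0.025 and 0.035 m); the robot touches nothing.
It fails at once if the side cutters is pushed more than 30 mm (distance of cutters from where it was at the start of the episode above 0.03 m).
It fails at once if the coupler is pushed more than 30 mm (distance of coupler from where it was at the start of the episode above 0.03 m).
It fails at once if the test fixture is pushed more than 30 mm (distance of fixture from where it was at the start of the episode above 0.03 m).
It also fails if it takes over 109 s, if anything falls off the work surface, if the arm or the gripper's body presses on something with over 40 N, if the wrist force passes 120 N, or if a joint passes its speed limit or range.

ROBOT

A 6-joint arm with a two-finger parallel gripper is mounted at the origin on a cart in front of the work surface, level with it; the furniture and walls round the work are solid. World frame = base frame: x ahead of the robot, y to its left, z up, the work surface at z = 0. Lengths are in m, angles in rad, forces in N, time in s.
With the tool pointing down it reaches from about 0.275 to 0.825 m from the base axis. Payload 4.9 kg.
Tool frame: the origin (TCP) lies midway between the tips of the shut fingers; the grasp point (between the pads) lies 19 mm behind it (bot.grip_depth is the distance from the TCP to the grasp point, in m); y points along the fingers, x is the direction in which the jaws open and shut, and the axes are right-handed (so a half turn about y gives the same grasp; the last joint's range is limited). The gripper opens to 85 mm and grips with 20 to 120 N. Pads are 22 mm wide; open, the fingers measure 114 mm over their backs; the gripper's body (76 mm by 85 mm) begins 54 mm behind the grasp point. The pads swing forward as they close: fully open they stand 13 mm farther back than shut.
Start: joints at [1.045, 0.326, -0.193, 1.052, 0, 1.437], TCP at [0.21, 0.508, 0.231] pointing down, gripper open.
Joint ranges: [-2.65, 2.65], [-0.97, 1.79], [-1.3, 1.35], [-1.93, 2.1], [-1.47, 1.37], [-3.14, 3.14]. Speed limits (rad/s): [2.57, 2.57, 3.14, 3.14, 3.14, 3.14].

INTERFACE

Orientations are given as a unit quaternion [w, x, y, z].
In Python, from cell import bot gives the robot as it stands. Calls block until the motion is done:
- bot.move_pose(position, orientation): joint-space move of the TCP to a pose.
- bot.move_linear(position, speed=0.15, rotation=None, until_force=None): straight line of the TCP; rotation=None keeps the orientation; speed is the mean speed in m/s. With until_force (N) it stops when the force on the tool has changed by that much, and returns True; else False.
- bot.goto_joints(angles): joint-space move.
- bot.set_gripper(opening, grasp_force=None): opening from 0.0 (shut) to 1.0 (fully open); grasp_force is the grip in N (None keeps the last); returns when the fingers have stopped.
- bot.wait(seconds).
- bot.solve_ik(position, orientation): joint angles nearest the present ones, or None.
- bot.camera(name): name is "scene" or "top" or "wrist"; returns the picture (480x640x3 uint8, red, green, blue); there is no depth.
- bot.calibration(name): a dict with "mtx" (3x3 intrinsics, pixels), "k1" (the pictures are not rectified: a ray, as slopes to the right and down, at radius r is drawn at 1 + k1 r^2 times it, then the intrinsics apply), "extrinsics" (4x4, takes a point from world to camera coordinates); the wrist camera has in their place "hand_eye" (4x4, takes a point from camera to tool coordinates, whose origin is the TCP and whose axes are the tool frame's). Camera axes: x right, y down, z forward; pixel columns grow to the right and rows downward; lengths in m; the calibration is good to about 2 mm. A picture is of the moment at which its call begins: read the wrist's pose just before it. calibration takes no time and is no camera call.
A pose or a line that the arm cannot do raises bot.PlanningError and nothing moves.
- bot.close_job(): hands the job in, once; it reports no verdict.
Trained networks look in the newest picture that a camera, given by its name, has taken for a name from the list of things; names that differ only in an ending like _2 or _b are one class to them, and where a whole thing is asked for, a point or a joint stands for the part that bears it (a point fixed in the world has none). Each returns a list of dicts, best first, with "confidence" (0 to 1); they miss things now and then, are a little off and sometimes report something else, mostly with a low value. They report only what shows in the picture. A call takes as long as a camera call. They do not tell look-alikes from the thing itself.
- bot.search_frame(camera, thing): "bbox" ([left, top, width, height] in pixels, round what is visible of it).
Readings, each from a call of its own:
- bot.read_clock(): time.
- bot.read_joint_positions(): joint angles.
- bot.read_joint_vel(): joint speeds.
- bot.read_joint_efforts(): joint torques, N m.
- bot.read_position(): TCP position.
- bot.read_tool_rot(): TCP orientation.
- bot.read_ft_force(): force on the tool from outside, world axes, zero at the start.
- bot.read_moment(): the same for the moment, N m.
- bot.read_gripper_width(): opening from 0.0 (shut) to 1.0 (fully open).
Only numpy, scipy, OpenCV 4.12 (cv2) and the standard library are available. Lean on these libraries where they do the work, as an engineer would, in place of code of your own. Each camera call takes 0.05 s, during which the arm holds its last target.

## Working session

There is one attempt and no reset: what is moved stays moved. The work goes in short steps, each a Python script; the robot and the scene stay as the last script left them, time stands still between calls to the robot, and variables do not carry over. Pictures are saved under pics/ and viewed, and the job is handed in when it is done.

```bash
ls; mkdir -p pics
python3 - <<'E'
from cell import bot
import cv2
for n in ("scene","top"):
    im=bot.camera(n); cv2.imwrite(f"pics/{n}0.png",im[:,:,::-1])
    c=bot.calibration(n); print(n,c)
print(bot.calibration("wrist"),bot.grip_depth,bot.read_clock(),bot.read_tool_rot())
E
```

```text
pics
scene {'mtx': array([[472.97901882,   0.        , 321.07279629],
       [  0.        , 472.97901882, 241.16943104],
       [  0.        ,   0.        ,   1.        ]]), 'k1': -0.06665309076134668, 'extrinsics': array([[ 0.57331505, -0.81933056, -0.00269954, -0.32636111],
       [-0.53573208, -0.37237404, -0.75784478,  0.30035487],
       [ 0.61992015,  0.43593005, -0.6524293 ,  0.90462697],
       [ 0.        ,  0.        ,  0.        ,  1.        ]])}
top {'mtx': array([[451.41962465,   0.        , 318.08702994],
       [  0.        , 451.41962465, 243.86084794],
       [  0.        ,   0.        ,   1.        ]]), 'k1': -0.10580059009053122, 'extrinsics': array([[ 0.01171715, -0.99992329, -0.00401437, -0.0279198 ],
       [-0.9808979 , -0.01071445, -0.19422801,  0.52909738],
       [ 0.1941701 ,  0.00621348, -0.9809482 ,  0.87497343],
       [ 0.        ,  0.        ,  0.        ,  1.        ]])}
{'mtx': array([[336.80793109,   0.        , 317.65568314],
       [  0.        , 336.80793109, 241.29398002],
       [  0.        ,   0.        ,   1.        ]]), 'k1': 0.007219059696768363, 'hand_eye': array([[ 9.99999925e-01,  2.12010446e-04, -3.23914059e-04,
        -1.15481338e-04],
       [ 3.73970774e-04, -3.12744663e-01,  9.49837163e-01,
        -1.43836784e-01],
       [ 1.00073008e-04, -9.49837213e-01, -3.12744718e-01,
         7.96558044e-02],
       [ 0.00000000e+00,  0.00000000e+00,  0.00000000e+00,
         1.00000000e+00]])} 0.0187 0.1 [-0.58750024  0.58800563  0.39262316 -0.39362405]
```

View pics/scene0.png

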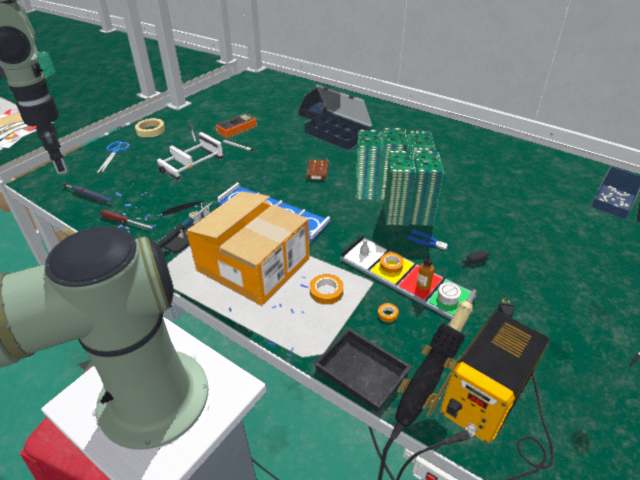

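View pics/top0.png

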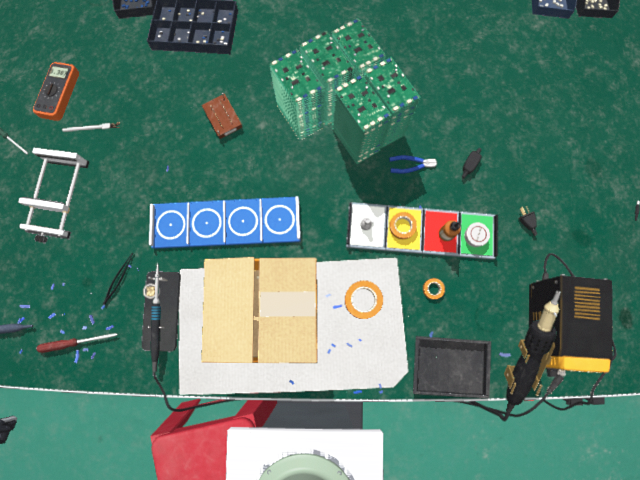

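```bash
cat > h.py <<'E'
from cell import bot
import numpy as np, cv2
from scipy.spatial.transform import Rotation as R
def undist(cal,px):
    k=cal["k1"]; px=np.atleast_2d(np.float64(px))
    u=cv2.undistortPoints(px.reshape(-1,1,2),cal["mtx"],np.array([k,0,0,0,0.])).reshape(-1,2)
    return u
def cam2world(name):
    cal=bot.calibration(name)
    if "extrinsics" in cal: return cal,np.linalg.inv(cal["extrinsics"])
    p=np.array(bot.read_position()); q=bot.read_tool_rot()
    T=np.eye(4); T[:3,:3]=R.from_quat(q,scalar_first=True).as_matrix(); T[:3,3]=p
    return cal,T@cal["hand_eye"]
def ground(cal,T,px,z):
    u=undist(cal,px); d=np.c_[u,np.ones(len(u))]@T[:3,:3].T; o=T[:3,3]
    return o+d*((z-o[2])/d[:,2])[:,None]
def project(cal,T,P):
    P=np.atleast_2d(np.float64(P)); E=np.linalg.inv(T); 
    return cv2.projectPoints(P,cv2.Rodrigues(E[:3,:3])[0],E[:3,3],cal["mtx"],np.array([cal["k1"],0,0,0,0.]))[0].reshape(-1,2)
E
python3 - <<'E'
from h import *
print(R.from_quat(bot.read_tool_rot(),scalar_first=True).as_matrix().round(3))
im=cv2.imread("pics/top0.png")
c=im[185:270,140:310]; cv2.imwrite("pics/blue.png",cv2.resize(c,None,fx=4.5,fy=4.5,interpolation=cv2.INTER_CUBIC))
c=im[190:270,340:510]; cv2.imwrite("pics/grey.png",cv2.resize(c,None,fx=4.5,fy=4.5,interpolation=cv2.INTER_CUBIC))
bot.camera("top")
for t in ["bottle_center","tin_center","tape_center","nozzle_center","pad_bottle","pad_tin","pad_tape","pad_nozzle","full_rack","empty_rack","cutters","coupler","fixture"]:
    try: print(t,[(np.round(d["bbox"],1).tolist(),round(d["confidence"],2)) for d in bot.search_frame("top",t)][:4])
    except Exception as e: print(t,e)
E
```

```text
[[ 0.382 -0.001 -0.924]
 [ 0.924 -0.001  0.382]
 [-0.002 -1.     0.   ]]
bottle_center [([439.5, 220.6, 20.7, 21.9], 0.74)]
tin_center [([465.3, 221.8, 26.2, 25.1], 0.8), ([425.8, 211.8, 30.9, 39.7], 0.66), ([149.1, 196.4, 150.5, 53.5], 0.31)]
tape_center [([341.5, 278.3, 39.3, 42.1], 0.92), ([426.6, 278.4, 15.4, 20.5], 0.8), ([387.8, 210.1, 30.6, 30.6], 0.68), ([387.3, 206.8, 34.0, 46.3], 0.32)]
nozzle_center [([362.9, 216.9, 12.1, 15.4], 0.48)]
pad_bottle [([427.3, 213.7, 28.3, 38.0], 0.91)]
pad_tin [([461.4, 215.8, 31.2, 33.3], 0.75), ([148.9, 193.2, 155.3, 56.3], 0.26)]
pad_tape [([386.4, 206.9, 36.5, 44.4], 0.97), ([435.0, 221.8, 21.3, 17.5], 0.22)]
pad_nozzle [([350.8, 208.1, 34.4, 38.2], 0.94)]
full_rack [([347.9, 203.5, 150.7, 54.9], 0.61), ([423.5, 212.1, 32.8, 38.3], 0.38)]
empty_rack [([147.5, 193.4, 151.0, 56.3], 0.94)]
cutters it knows: bottle_center, empty_rack, full_rack, nozzle_center, pad_bottle, pad_nozzle, pad_tape, pad_tin, tape_center, tin_center
coupler it knows: bottle_center, empty_rack, full_rack, nozzle_center, pad_bottle, pad_nozzle, pad_tape, pad_tin, tape_center, tin_center
fixture it knows: bottle_center, empty_rack, full_rack, nozzle_center, pad_bottle, pad_nozzle, pad_tape, pad_tin, tape_center, tin_center
```

View pics/blue.png

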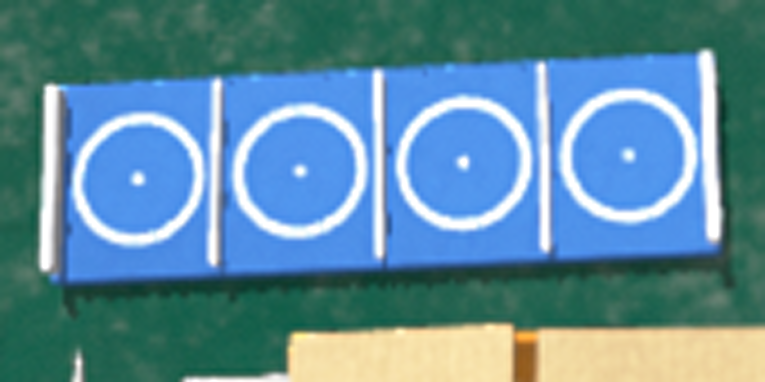

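View pics/grey.png

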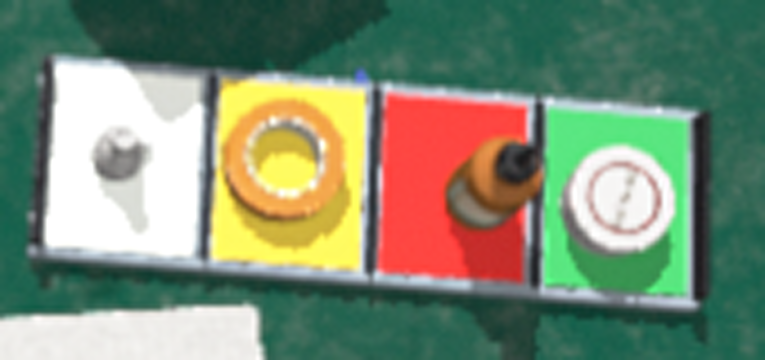

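Run:
```python
from h import *
cal,T=cam2world("top")
f=lambda p,o:(np.array(p)+.5)/4.5-.5+np.array(o)
b=f([(139,179),(300,170),(463,162),(628,155)],(140,185))
B=ground(cal,T,b,.01); print(B.round(4)); d=np.diff(B,axis=0);print(np.linalg.norm(d,axis=1),"yaw",np.arctan2((B[0]-B[3])[1],(B[0]-B[3])[0])-np.pi/2, B.mean(0))
g=f([(50,62),(203,72),(222,80),(367,95),(382,95),(530,107),(545,107),(693,120),(43,245),(197,258),(211,256),(365,270),(378,270),(525,284),(541,284),(690,297)],(340,190))
G=ground(cal,T,g,.012)
for i in range(4): 
  q=G[[2*i,2*i+1,2*i+8,2*i+9]]; print("pad",q.mean(0).round(4), np.linalg.norm(q[0]-q[1]).round(3),np.linalg.norm(q[0]-q[2]).round(3))
o=(340,190)
print("tape",ground(cal,T,f([(284,160),(224,160),(344,160)],o),.028).round(4))
print("tin",ground(cal,T,f([(624,197),(568,190),(676,190)],o),.036).round(4))
print("cap",ground(cal,T,f([(518,160)],o),.092).round(4))
print("noz",ground(cal,T,f([(120,140)],o),.052).round(4))
# other: pcb stacks, carton corners
print(ground(cal,T,[(355,158),(415,158),(472,163),(222,115)],.0).round(3))
```

```text
[[0.5777 0.3028 0.01  ]
 [0.5828 0.2232 0.01  ]
 [0.5875 0.1436 0.01  ]
 [0.5917 0.0636 0.01  ]]
[0.07974561 0.07976115 0.08009579] yaw 0.058563730715154305 [0.58492532 0.1832997  0.01      ]
pad [ 0.5805 -0.127   0.012 ] 0.074 0.091
pad [ 0.5735 -0.2081  0.012 ] 0.071 0.087
pad [ 0.5677 -0.287   0.012 ] 0.073 0.087
pad [ 0.5622 -0.3673  0.012 ] 0.074 0.088
tape [[ 0.5767 -0.2017  0.028 ]
 [ 0.5763 -0.1731  0.028 ]
 [ 0.577  -0.2303  0.028 ]]
tin [[ 0.5589 -0.3619  0.036 ]
 [ 0.562  -0.335   0.036 ]
 [ 0.5626 -0.3874  0.036 ]]
cap [[ 0.5624 -0.2945  0.092 ]]
noz [[ 0.5794 -0.1214  0.052 ]]
[[ 0.739 -0.103  0.   ]
 [ 0.741 -0.24   0.   ]
 [ 0.732 -0.371  0.   ]
 [ 0.844  0.206  0.   ]]
```

```bash
cat >> h.py <<'E'
def quat(yaw,flip=False):
    if flip: yaw=yaw+np.pi
    c,s=np.cos(yaw),np.sin(yaw)
    M=np.array([[c,0,-s],[s,0,c],[0,-1,0]])
    return R.from_matrix(M).as_quat(scalar_first=True)
YG=-0.076; YB=0.0586
def yawvec(y): return np.array([np.cos(y),np.sin(y)]),np.array([-np.sin(y),np.cos(y)])
E
python3 - <<'E'
from h import *
for fl in (0,1):
  for p,y in (([.57,-.36,.03],YG),([.58,-.12,.03],YG),([.578,.30,.03],YB),([.592,.063,.03],YB),([.58,-.12,.3],YG)):
    q=bot.solve_ik(p,quat(y,fl)); print(fl,p,None if q is None else np.round(q,2))
E
```

```text
0 [0.57, -0.36, 0.03] [-0.67  0.73 -0.07  0.78  0.    0.97]
0 [0.58, -0.12, 0.03] [-0.33  0.6  -0.32  0.65  0.    1.32]
0 [0.578, 0.3, 0.03] [ 0.37  0.69 -0.14  0.74  0.    1.88]
0 [0.592, 0.063, 0.03] [-0.02  0.61 -0.31  0.65  0.    1.49]
0 [0.58, -0.12, 0.3] [-0.33  0.37  0.05  1.25  0.    1.32]
1 [0.57, -0.36, 0.03] [-0.67  0.73 -0.07  0.78  0.   -2.17]
1 [0.58, -0.12, 0.03] [-0.33  0.6  -0.32  0.65  0.   -1.82]
1 [0.578, 0.3, 0.03] [ 0.37  0.69 -0.14  0.74  0.   -1.26]
1 [0.592, 0.063, 0.03] [-0.02  0.61 -0.31  0.65  0.   -1.65]
1 [0.58, -0.12, 0.3] [-0.33  0.37  0.05  1.25  0.   -1.82]
```

Run:
```python
from h import *
bot.move_pose([.57,.15,.28],quat(0))
bot.move_linear([.57,-.26,.2],.3,rotation=quat(YG))
bot.wait(.2)
cal,T=cam2world("wrist"); np.save("T1.npy",T)
im=bot.camera("wrist"); cv2.imwrite("pics/w1.png",im[:,:,::-1])
for t in ["bottle_center","tin_center","tape_center","nozzle_center"]:
    print(t,[(np.round(d["bbox"],1).tolist(),round(d["confidence"],2)) for d in bot.search_frame("wrist",t)][:3])
print(bot.read_clock(),bot.read_position(), bot.read_ft_force())
```

```text
bottle_center []
tin_center [([291.4, 289.1, 46.0, 49.8], 0.64)]
tape_center [([292.2, 123.8, 64.3, 72.6], 0.97), ([79.2, 17.8, 107.1, 102.6], 0.97), ([175.2, 211.7, 44.4, 43.6], 0.84)]
nozzle_center [([304.4, 44.5, 27.1, 40.6], 0.62), ([259.2, 7.8, 116.2, 340.8], 0.54), ([290.9, 291.2, 47.8, 49.9], 0.18)]
4.4917 [ 0.57007548 -0.25975607  0.20009087] [-0.47346646  0.48087261  1.04804706]
```

View pics/w1.png

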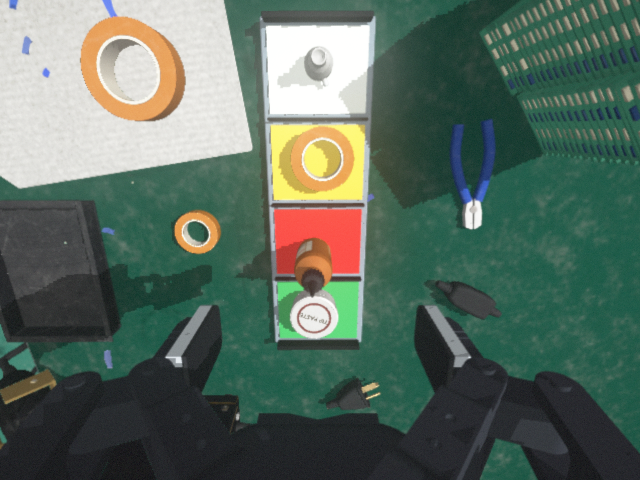

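Run:
```python
import cv2
im=cv2.imread("pics/w1.png")
cv2.imwrite("pics/w1a.png",cv2.resize(im[120:350,255:385],None,fx=2.6,fy=2.6,interpolation=cv2.INTER_CUBIC))
cv2.imwrite("pics/w1b.png",cv2.resize(im[5:125,255:385],None,fx=4.5,fy=4.5,interpolation=cv2.INTER_CUBIC))
```

```text
(no output)
```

View pics/w1a.png

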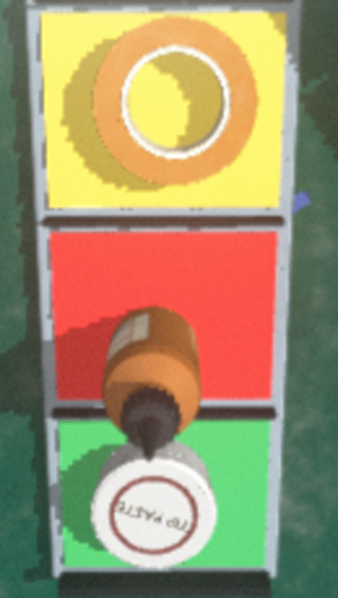

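View pics/w1b.png

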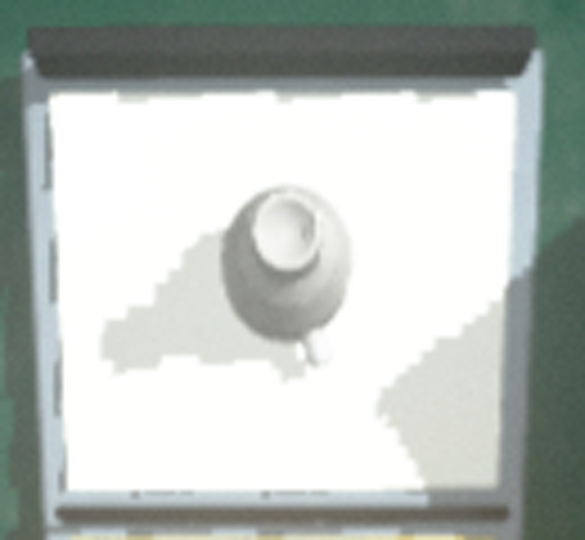

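Run:
```python
from h import *
cal=bot.calibration("wrist"); T=np.load("T1.npy"); print(T[:3,3])
f=lambda p,s,o:(np.array(p)+.5)/s-.5+np.array(o)
g=lambda p,z:ground(cal,T,f(p,2.6,(255,120)),z).round(4)
h=lambda p,z:ground(cal,T,f(p,4.5,(255,5)),z).round(4)
print("tape",g([(175,100),(93,100),(258,100),(175,16),(175,185)],.028))
print("tin",g([(154,512),(91,512),(217,512),(154,458),(154,567)],.036))
print("bottle base edge",g([(152,307)],.012),"cap",g([(151,412)],.092),"needle",g([(150,458)],.114))
print("noz tip",h([(286,232)],.052),"base edge",h([(280,341)],.012),"sides",h([(222,265),(351,265)],.02), "stub",h([(318,350)],.018))
b=[ (45,12),(288,12),(48,209),(278,209),(48,232),(278,232),(55,400),(273,400),(57,420),(270,420),(62,567),(263,567)]
G=g(b,.012)
for i in range(3): print("pad",G[4*i:4*i+4].mean(0))
print("padN",h([(50,93),(515,93),(65,490),(500,490)],.012).mean(0))
```

```text
[ 0.57684062 -0.17913416  0.34425145]
tape [[ 0.579  -0.2037  0.028 ]
 [ 0.5503 -0.2015  0.028 ]
 [ 0.6081 -0.2058  0.028 ]
 [ 0.581  -0.1759  0.028 ]
 [ 0.5769 -0.2336  0.028 ]]
tin [[ 0.5594 -0.3625  0.036 ]
 [ 0.5342 -0.3606  0.036 ]
 [ 0.5845 -0.3644  0.036 ]
 [ 0.5612 -0.3386  0.036 ]
 [ 0.5574 -0.388   0.036 ]]
bottle base edge [[ 0.5644 -0.2843  0.012 ]] cap [[ 0.5644 -0.2935  0.092 ]] needle [[ 0.564  -0.2981  0.114 ]]
noz tip [[ 0.5813 -0.1252  0.052 ]] base edge [[ 0.5793 -0.137   0.012 ]] sides [[ 0.5691 -0.124   0.02  ]
 [ 0.5938 -0.1258  0.02  ]] stub [[ 0.5865 -0.1399  0.018 ]]
pad [ 0.575    -0.209675  0.012   ]
pad [ 0.568575 -0.289475  0.012   ]
pad [ 0.562475 -0.369125  0.012   ]
padN [ 0.58035  -0.129575  0.012   ]
```

```bash
cat >> h.py <<'E'
BAY={120:(.5777,.3028),40:(.5828,.2232),-40:(.5875,.1436),-120:(.5917,.0636)}
def pick(xy,ztcp,op,force):
    x,y=xy
    q=bot.read_position()
    bot.set_gripper(op)
    bot.move_linear([x,y,.2],.35,rotation=quat(YG))
    bot.move_linear([x,y,ztcp+.05],.2)
    hit=bot.move_linear([x,y,ztcp],.07,until_force=12); print("hit",hit,bot.read_position())
    bot.set_gripper(0.,force); w=bot.read_gripper_width(); print("width",w,w*85)
    bot.move_linear([x,y,.23],.2)
    print("lifted",bot.read_gripper_width(),bot.read_clock(),bot.read_ft_force())
def snap(n,name="wrist"):
    im=bot.camera(name); cv2.imwrite(f"pics/{n}.png",im[:,:,::-1])
def place(bay,zplace,op=1.0):
    x,y=BAY[bay]
    bot.move_linear([x,y,.23],.3,rotation=quat(YB))
    bot.move_linear([x,y,zplace+.02],.2)
    hit=bot.move_linear([x,y,zplace],.04,until_force=6); print("hit",hit,bot.read_position()[2])
    bot.set_gripper(op); bot.wait(.15)
    bot.move_linear([x,y,zplace+.1],.15)
    bot.move_linear([x,y,.23],.3)
    print(bot.read_clock())
E
python3 - <<'E'
from h import *
pick((.578,-.203),.011,1.0,40)
bot.camera("wrist"); snap("p1")
E
```

```text
hit False [ 0.57822116 -0.20309443  0.01115421]
width 0.6611528847906996 56.19799520720946
lifted 0.6584275608775481 8.3583 [-0.17783373 -0.14456956 -0.43384976]
```

View pics/p1.png

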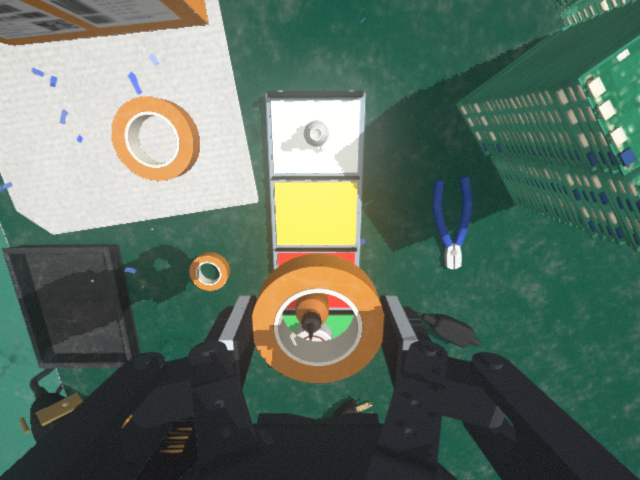

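Run:
```python
from h import *
place(-40,.0095)
snap("p2")
pick((.581,-.1245),.0145,.75,40)
snap("p3")
```

```text
hit True 0.009981342974728222
13.3417
hit False [ 0.58125313 -0.12458822  0.01463661]
width 0.25989020961816356 22.090667817543903
lifted 0.2603947048435174 18.0417 [-0.56631166 -0.47184326 -0.16974038]
```

View pics/p2.png

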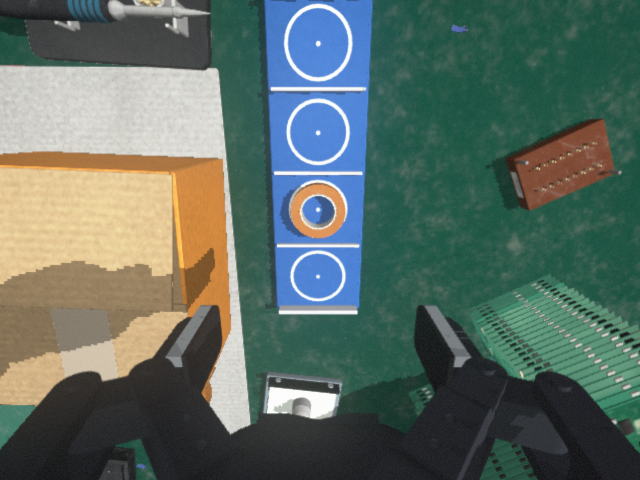

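View pics/p3.png

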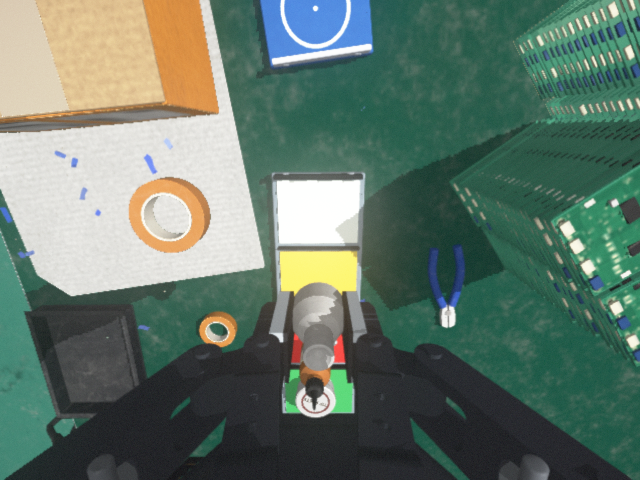

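Run:
```python
from h import *
place(-120,.0129)
snap("p4")
pick((.564,-.297),.048,1.0,30)
snap("p5")
```

```text
hit True 0.013123358583276293
22.65
hit False [ 0.56421585 -0.29717053  0.04817055]
width 0.39237414118933023 33.35180200109307
lifted 0.39136831213041645 27.2167 [-0.0648355   0.02009638 -0.67312988]
```

View pics/p4.png

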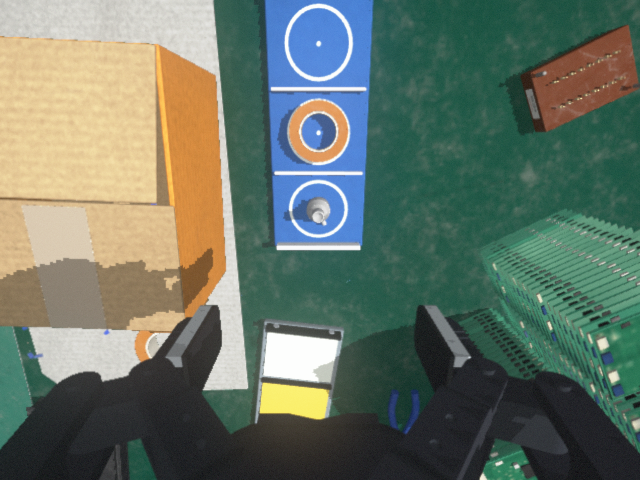

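View pics/p5.png

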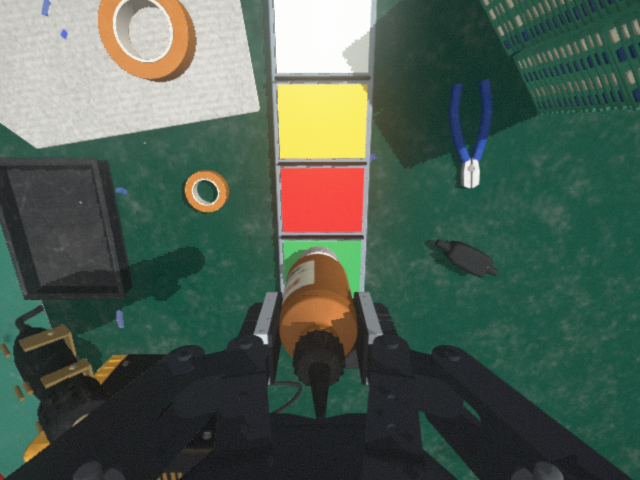

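Tape at (318,131) and nozzle at (318,210) stand in bays 3 and 4; the bottle is held upright at (318,320). Next I place the bottle and pick the tin.

Run:
```python
from h import *
place(40,.0463)
snap("p6")
pick((.559,-.362),.012,1.0,40)
snap("p7")
```

```text
hit True 0.04649451264807185
32.575
hit False [ 0.55923017 -0.36218803  0.0121626 ]
width 0.5486907827027001 46.63871652972951
lifted 0.551240380118782 38.0583 [-0.32312377 -0.51923045 -1.13121295]
```

View pics/p6.png

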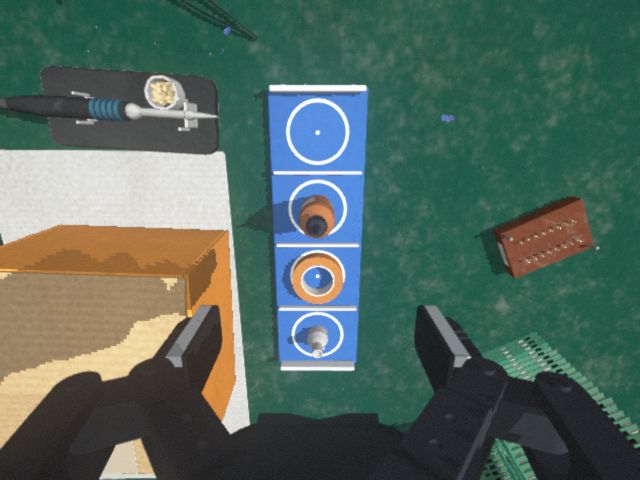

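View pics/p7.png

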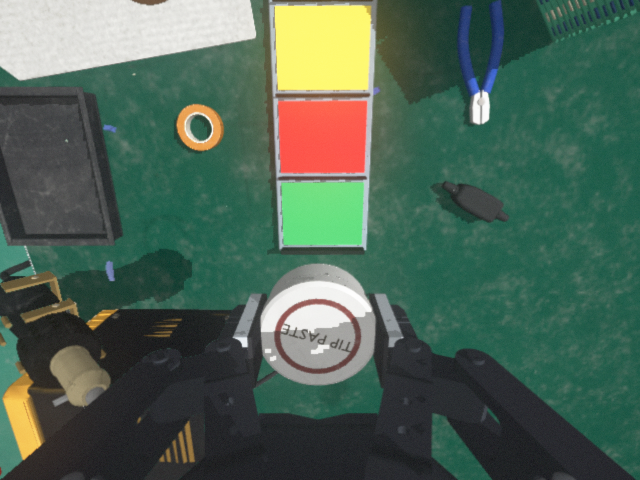

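Run:
```python
from h import *
place(120,.0102)
bot.move_linear([.585,.1,.25],.3)
bot.wait(.3)
cal,T=cam2world("wrist"); np.save("T2.npy",T); snap("f1"); snap("f2","top")
im=cv2.imread("pics/f2.png"); cv2.imwrite("pics/f2c.png",cv2.resize(im[185:270,140:310],None,fx=4.5,fy=4.5,interpolation=cv2.INTER_CUBIC))
im=cv2.imread("pics/f1.png");
```

```text
hit True 0.010919335624914466
44.1
```

View pics/f1.png

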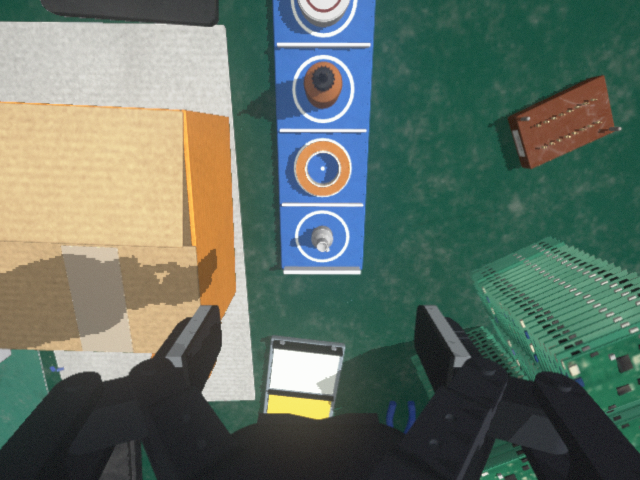

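View pics/f2c.png

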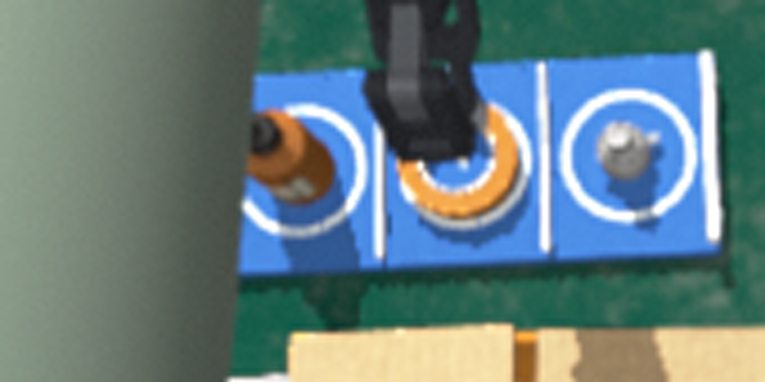

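Run:
```python
from h import *
bot.move_linear([.585,.19,.25],.3); bot.wait(.2)
cal,T=cam2world("wrist"); snap("g1")
f=lambda p,s,o:(np.array(p)+.5)/s-.5+np.array(o)
for t,h in (("tin_center",.034),("bottle_center",.06),("tape_center",.026),("nozzle_center",.03)):
    for d in bot.search_frame("wrist",t)[:2]:
        l,tp,w,hh=d["bbox"]; P=ground(cal,T,[(l+w/2,tp+hh/2)],h)[0]
        C=np.array([.5849,.1833]); ex,ey=yawvec(YB); v=P[:2]-C
        print(t,round(d["confidence"],2),np.round(d["bbox"]),"rack xy mm",(v@ex*1000).round(1),(v@ey*1000).round(1))
bot.move_linear([.5,-.25,.3],.35,rotation=quat(YG)); bot.wait(.2)
snap("g2","top"); print(bot.read_clock())
im=cv2.imread("pics/g2.png"); cv2.imwrite("pics/g2c.png",cv2.resize(im[185:270,140:310],None,fx=4.5,fy=4.5,interpolation=cv2.INTER_CUBIC))
```

```text
tin_center 0.59 [291.  69.  51.  53.] rack xy mm 0.0 117.7
bottle_center 0.71 [298. 164.  38.  32.] rack xy mm 0.3 39.0
tape_center 0.64 [294. 218.  51.  55.] rack xy mm 3.0 -40.8
tape_center 0.36 [307. 292.  18.  30.] rack xy mm -1.4 -120.8
nozzle_center 0.66 [305. 288.  21.  34.] rack xy mm -1.8 -116.8
47.925
```

View pics/g1.png

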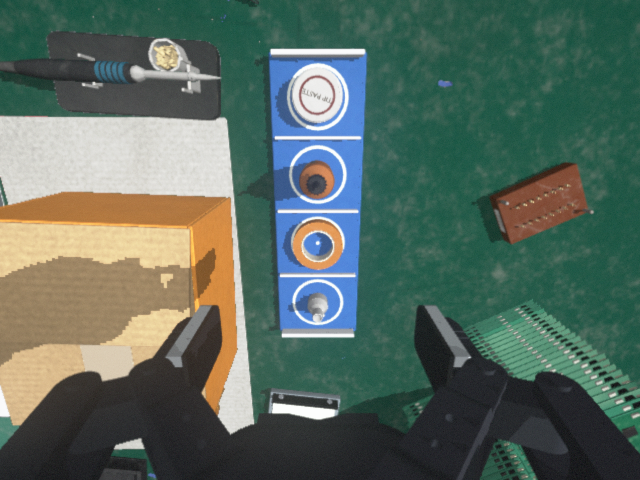

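View pics/g2c.png

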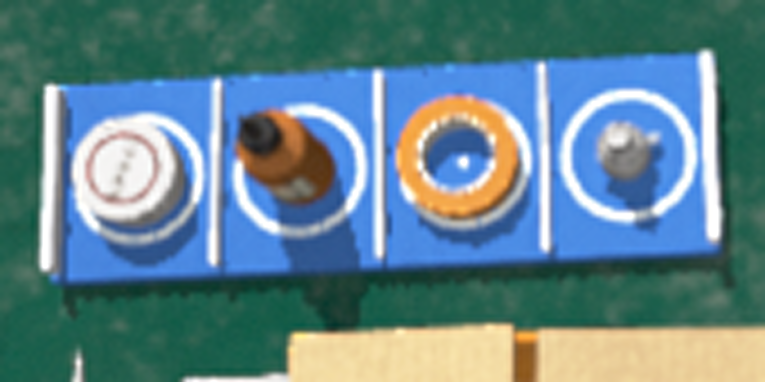

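Run:
```python
from h import *
cal,T=cam2world("top"); f=lambda p:(np.array(p)+.5)/4.5-.5+np.array((140,185))
ex,ey=yawvec(YB);C=np.array([.5849,.1833])
for n,p,z in (("tin",(126,168),.034),("tape",(459,156),.026),("cap",(262,132),.09),("noz",(618,137),.05)):
    v=ground(cal,T,[f(p)],z)[0,:2]-C; print(n,(v@ex*1e3).round(1),(v@ey*1e3).round(1))
bot.close_job()
```

```text
tin -0.7 118.2
tape -0.9 -40.6
cap -2.2 37.3
noz -1.8 -118.7
the job is handed in; nothing more can be done
```

I moved all four things from the grey rack to the blue rack in reverse order and handed the job in at about 48 s of the allowed 109 s.

| Thing | Grey rack bay | Blue rack bay (mm along row) |
|---|---|---|
| Tin | right end | left end (+120) |
| Bottle | second from right | second from left (+40) |
| Tape roll (middle-sized, on the yellow mat) | second from left | second from right (-40) |
| Nozzle | left end | right end (-120) |

My last checks used the wrist and top pictures. Each thing stood upright and released, within 4 mm of its bay's middle along the row and 3 mm across it. The two cameras agreed to within about 4 mm. No check failed.

The network also reported the nozzle once as a tape roll, at low confidence (0.36). I ignored that because the pictures show the nozzle there.

I planned no move that would touch the side cutters, the coupler or the test fixture, and no move recorded an unexpected contact. The last pictures I took of the cutters and the coupler looked normal. I did not measure their positions before and after.

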